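# Level the cores and hold the counting bridge out

### The arm

A 6-joint arm with a two-finger parallel gripper is mounted at the origin on a cart in front of the work surface, level with it; the furniture and walls round the work are solid. World frame = base frame: x ahead of the robot, y to its left, z up, the work surface at z = 0. Lengths are in mm, angles in rad, forces in N, time in s.
With the tool pointing down it reaches from about 275 to 850 mm from the base axis. Payload 19 kg.
Tool frame: the origin (TCP) lies between the finger pads; the fingertips stand 14 mm ahead of it and the grasp point (between the pads) lies 5 mm behind it (robot.tcp_to_tips is the distance from the TCP to the fingertips, in mm); z points along the fingers, y is the line along which they close (so a half turn about z gives the same grasp; the last joint's range is limited). The gripper opens to 85 mm and grips with 20 to 120 N. Pads are 22 mm wide; open, the fingers measure 114 mm over their backs; the gripper's body (76 mm by 85 mm) begins 54 mm behind the grasp point. The pads swing forward as they close: fully open they stand 13 mm farther back than shut.
Start: joints at [-1.293, 0.15, 1.437, -0, 1.554, -0.134], TCP at [230.121, -526.912, 245.267] pointing down, gripper open.
Joint ranges: [-2.8, 2.8], [-0.68, 2.1], [0.12, 2.68], [-1.39, 4.53], [0.16, 2.79], [-2.81, 2.81]. Speed limits (rad/s): [1.89, 1.89, 2.22, 3.01, 3.01, 3.01].

### API

Orientations are given as a 3x3 rotation matrix whose columns are the frame's x, y, z axes.
In Python, from plant import robot, get_image, workorder gives the robot as it stands. The module is installed in compiled form; this text tells all that it offers.
- The arm moves only by the tool arm_command, never from a script. Its argument "increments" is a list of rows, each a list of 7 numbers: the shift along the tool's x, y, z in units of 50 mm (1.0 is 50 mm), then the turn, a rotation vector about the tool's x, y, z in units of 6 degrees (1.0 is 6 degrees), then the opening, from 0 (shut) to 1 (fully open). A call has 1 to 8 rows; each row shifts and turns the commanded pose from where the row before left it, along the tool's axes as they then stand; what a row does not reach is not made up. A row lasts 1/10 s, in which the tool goes at most 50 mm and 8.59 degrees, less where a joint would pass 70% of its speed; a pose out of reach is approached as far as the arm can. A call is refused whole if a number of a shift passes 1 or a number of a turn 1, either way. A call with a gripper value outside its range is refused whole. The fingers move at their own pace and stop on an object; the grip force is fixed at half the most. Time passes only in rows, so rows that do not move let the fingers close. It gives the time, the measured TCP pose, the force, the opening and the grip force at its end, in the units of the state.
- robot.get_obs(): the state, without advancing time (a new reading comes with each control period).
- get_image(name): name is "scene" or "top" or "wrist"; returns a dict with "frame" (420x560x3 uint8, blue, green, red), "z_map" (420x560 float32, mm along the optical axis (not along the pixel's ray), 0 where there is no reading), "fx", "fy", "cx", "cy" (pixels), "k1" (the pictures are not rectified: a ray, as slopes to the right and down, at radius r is drawn at 1 + k1 r^2 times it, then the intrinsics apply), "extrinsics" (4x4, takes a point from camera to world coordinates). Camera axes: x right, y down, z forward; pixel columns grow to the right and rows downward; lengths in mm; the calibration is good to about 2 mm. A picture is of the moment at which its call begins.
- workorder.close_job(): hands the job in; it is judged then, once.
The state is a dict: "time": time; "joint_positions": joint angles; "qvel": joint speeds; "joint_efforts": joint torques, N m; "eef_pos": TCP position; "orientation": TCP orientation; "force": force on the tool from outside, world axes, zero at the start; "moment": the same for the moment, N m; "grip_width": finger opening in mm; "grip_force": force on a finger pad.
Only numpy, scipy, OpenCV 4.12 (cv2) and the standard library are available. Lean on these libraries where they do the work, as an engineer would, in place of code of your own. Each camera call takes 0.05 s, during which the arm holds its last target. There are 200 camera calls.

### The job

Four round ferrite cores lie heaped in the tray of the counting station: spread them out flat in the tray as one layer, with a clear gap of about 10 mm or more between any two. Then pull the spring-return counting bridge out over the tray until its pointer lines up with the index mark beside the tray, and finish while still holding it there with the gripper, because it springs back as soon as it is let go. Leave the other things on the bench alone.

Things in the scene. Friction and masses are not known exactly. Their poses are not given: they have to be found in the camera images.
- station: counting station fixed to the bench: grey base plate 375 x 350 mm with a tray, two guide rods along x at y = +-126 mm (z = 22 mm, end blocks at x = -145 mm 33 mm high) and behind the tray (+x end) a spring housing, x = 160 to 205 mm, top at z = 42 mm. Origin on the bench under the tray's centre, z up, -x toward the robot's side, +y to its left
- tray (a point): centre of the tray's inner floor, 7 mm above the bench, above the station's origin. The open tray is 170 (along station x) x 210 (y) mm inside, with walls 4 mm thick and the rim 22 mm above the bench
- bridge: black cross-bar 50 (x) x 270 (y) mm on the guide rods, underside 30 mm, top 36 mm above the bench; clears cores lying flat (tops at 27 mm), not stacked ones. Slides along station x only: parked at x = 115 mm, pulls up to 130 mm toward -x over the tray. Its spring pulls home with 3 N parked, 0.5 N more per 10 mm. Origin under its middle at bench level, axes as the station's
- handle (a point): middle of the bridge's handle: a round steel bar 12 mm thick, 80 mm long along the station's y, on two posts, standing on the bridge; this point is on the bar's axis, 64 mm above the bench, 28 mm above the bridge's top. It moves with the bridge
- pointer (a point): tip of the bridge's pointer, a short steel pin 4 mm thick sticking out at the bridge's right (-y) end at the middle of the bridge's width (same x as the handle)
- index_mark: index block, a small dark steel block 16 x 16 mm, about 34 mm above the bench at its top, fixed on the base plate to the right (-y) of the tray and bridge; its place along the station's x varies. Axes as the station's
- mark (a point): inner end of the 4 mm wide steel index bar on top of the index block, at the block's middle along x. The pointer lines up when it has the same x in the station's frame (they pass about 4 mm apart in y and 4 mm in height)
- core_1: round ferrite core, a plain dark disc 34 mm across and 20 mm high with flat faces, 55 to 115 g; starts at the bottom of the heap. Origin at its centre, z along its axis (upward at the start). All four cores are alike
- core_2: round ferrite core, a plain dark disc 34 mm across and 20 mm high with flat faces, 55 to 115 g; starts at the bottom of the heap, about 2 mm from core_1. Origin at its centre, z along its axis (upward at the start). All four cores are alike
- core_3: round ferrite core, a plain dark disc 34 mm across and 20 mm high with flat faces, 55 to 115 g; starts at the bottom of the heap, about 2 mm from core_1 and core_2. Origin at its centre, z along its axis (upward at the start). All four cores are alike
- core_4: round ferrite core, a plain dark disc 34 mm across and 20 mm high with flat faces, 55 to 115 g; starts on top of the other three. Origin at its centre, z along its axis (upward at the start). All four cores are alike
- torque_driver: red screwdriver 182 x 38 x 42 mm lying left of the station, a bystander; origin under its middle
- fuse_carton: small white and red carton 61 x 100 x 55 mm right of the station, a bystander; origin under its middle
- solder_spool: blue and white spool 60 x 57 x 50 mm left of the station, a bystander; origin under its middle

How it is judged (in metres and radians):
On the way, in this order (a step that is already met when the one before it is completed fails the run):
1. the four cores lie flat and apart in the tray while the bridge is still parked or nearly so (horizontal distance between each of core_2, core_3, core_4 and core_1 above 0.042 m and horizontal distance between each of core_3, core_4 and core_2 above 0.042 m and horizontal distance between core_4 and core_3 above 0.042 m and z of each of core_1, core_2, core_3, core_4 in the frame of station below 0.021 m and x of core_1 in the frame of station between -0.075 and 0.075 m and y of core_1 in the frame of station between -0.095 and 0.095 m and x of core_2 in the frame of station between -0.075 and 0.075 m and y of core_2 in the frame of station between -0.095 and 0.095 m and x of core_3 in the frame of station between -0.075 and 0.075 m and y of core_3 in the frame of station between -0.095 and 0.095 m and x of core_4 in the frame of station between -0.075 and 0.075 m and y of core_4 in the frame of station between -0.095 and 0.095 m and x of pointer in the frame of index_mark above 0.03 m), for 0.2 s.
2. the bridge is pulled out to the mark and held by the gripper (x of pointer in the frame of index_mark between -0.005 and 0.005 m and contact force between the fingers and bridge above 2 N and linear speed of bridge below 0.02 m/s), for 0.3 s.
At the end, for the whole second after the job is handed in: All four cores lie flat on the tray floor, inside the tray, centres more than 42 mm apart (gaps over 8 mm); the bridge's pointer is within 5 mm of the index mark along the station's x and at rest, held by the fingers against the spring (over 2 N), no core pressing on the bridge (all of step 2 and horizontal distance between each of core_2, core_3, core_4 and core_1 above 0.042 m and horizontal distance between each of core_3, core_4 and core_2 above 0.042 m and horizontal distance between core_4 and core_3 above 0.042 m and z of each of core_1, core_2, core_3, core_4 in the frame of station below 0.021 m and x of core_1 in the frame of station between -0.075 and 0.075 m and y of core_1 in the frame of station between -0.095 and 0.095 m and x of core_2 in the frame of station between -0.075 and 0.075 m and y of core_2 in the frame of station between -0.095 and 0.095 m and x of core_3 in the frame of station between -0.075 and 0.075 m and y of core_3 in the frame of station between -0.095 and 0.095 m and x of core_4 in the frame of station between -0.075 and 0.075 m and y of core_4 in the frame of station between -0.095 and 0.095 m and contact force between bridge and core_1 below 0.5 N and contact force between bridge and core_2 below 0.5 N and contact force between bridge and core_3 below 0.5 N and contact force between bridge and core_4 below 0.5 N); the arm keeps its last pose, push and grip.
It fails at once if the torque driver was moved more than 20 mm (distance of torque_driver from where it was at the start of the episode above 0.02 m).
It fails at once if the fuse carton was moved more than 20 mm (distance of fuse_carton from where it was at the start of the episode above 0.02 m).
It fails at once if the solder spool was moved more than 20 mm (distance of solder_spool from where it was at the start of the episode above 0.02 m).
It also fails if it takes over 58 s, if anything falls off the work surface, if the arm or the gripper's body presses on something with over 40 N, if the wrist force passes 120 N, or if a joint passes its speed limit or range.

## Working session

There is one attempt and no reset: what is moved stays moved. The work goes in short steps, Python scripts to look and compute and a tool call to move; the robot and the scene stay as the last step left them, time stands still between calls to the robot, and variables do not carry over. Pictures are saved under pics/ and viewed, at most 10 in all, crops included, and the job is handed in when it is done.

Besides the shell and the picture viewer there is one more tool, called after "Emit:" as name([rows], argument=value, ...), one row to a line, values as JSON. arm_command: Moves the arm, as the interface text tells. Its arguments: {"type":"object","properties":{"increments":{"type":"array"}},"required":["increments"]}

```bash
mkdir -p pics; cat > h.py <<'E'
import numpy as np, cv2
from plant import robot, get_image
def world(im,u,v,z=None):
    K=np.array([[im['fx'],0,im['cx']],[0,im['fy'],im['cy']],[0,0,1.]])
    p=cv2.undistortPoints(np.array([[[u,v]]],float),K,np.array([im['k1'],0,0,0,0.]))[0,0]
    T=np.array(im['extrinsics']); d=T[:3,:3]@[p[0],p[1],1]; o=T[:3,3]
    s=im['z_map'][int(round(v)),int(round(u))] if z is None else (z-o[2])/d[2]
    return o+s*d
def snap(name,fn):
    im=get_image(name); cv2.imwrite('pics/%s.png'%fn,im['frame']); np.save('pics/%s.npy'%fn,im,allow_pickle=True); return im
def load(fn): return np.load('pics/%s.npy'%fn,allow_pickle=True).item()
E
python3 - <<'E'
from h import *
for n in('top','scene'):
    im=snap(n,n+'0'); print(n,np.round(im['extrinsics'],2).tolist(),im['fx'],im['k1'])
print(robot.get_obs()['orientation'],robot.tcp_to_tips)
E
```

```text
top [[0.06, -0.98, 0.2, 338.6], [-1.0, -0.06, 0.01, 6.26], [0.0, -0.2, -0.98, 1216.19], [0.0, 0.0, 0.0, 1.0]] 391.8491912135138 0.011871133747798409
scene [[-0.92, -0.21, 0.32, 134.23], [-0.39, 0.56, -0.73, 961.41], [-0.02, -0.8, -0.6, 838.62], [0.0, 0.0, 0.0, 1.0]] 443.73024429203156 -0.041144455786935034
[[ 9.16407415e-01  4.00246631e-01 -2.89708281e-04]
 [ 4.00246710e-01 -9.16406857e-01  1.02146902e-03]
 [ 1.43348877e-04 -1.05203657e-03 -9.99999436e-01]] 14.0
```

View pics/top0.png

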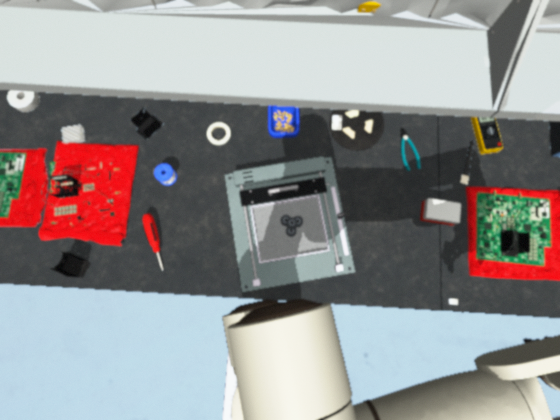

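View pics/scene0.png

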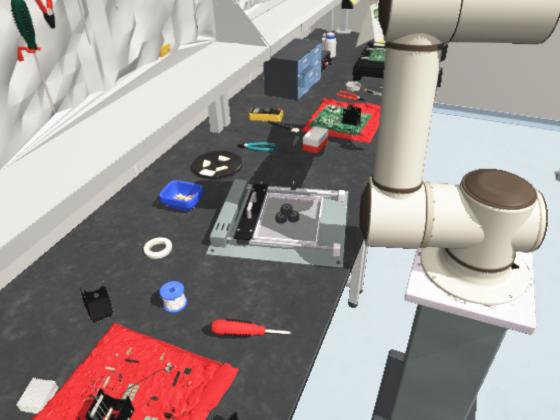

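The top view shows the station around (290,225), the heap at (291,225), the handle near (290,190), the driver on the left at (153,240), and the carton on the right at (442,210). I'll enlarge it next.

```bash
python3 - <<'E'
from h import *
im=load('top0'); c=im['frame'][150:300,215:365]
cv2.imwrite('pics/c0.png',cv2.resize(c,(600,600),interpolation=cv2.INTER_CUBIC))
E
```

```text
(no output)
```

View pics/c0.png

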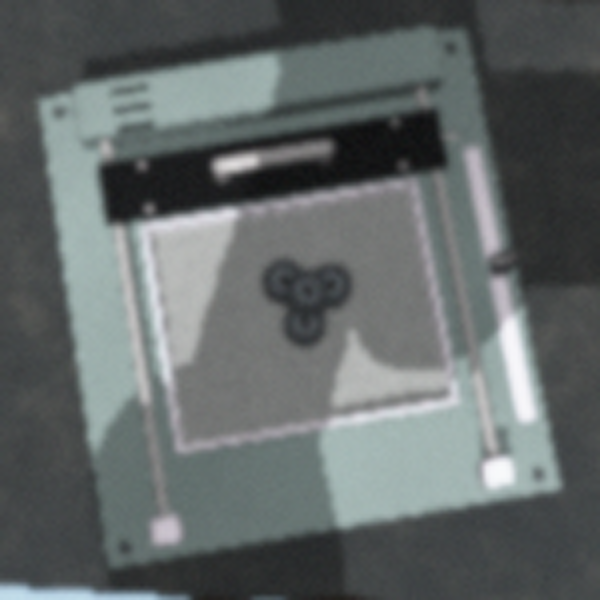

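The crop shows the tray corners at (180,448), (455,400), (415,180) and (148,225), the end blocks at (165,528) and (497,470), and the handle from (215,163) to (333,148). The index block is at (502,262), and the cores are at (283,282), (333,285), (304,325) with the top one at (308,292).

```bash
python3 - <<'E'
from h import *
im=load('top0')
def W(x,y,z): return world(im,215+(x+.5)/4-.5,150+(y+.5)/4-.5,z)
P={k:W(*v) for k,v in dict(nl=(180,448,22),nr=(455,400,22),fr=(415,180,22),fl=(148,225,22),bl=(165,528,33),br=(497,470,33),h1=(215,163,64),h2=(333,148,64),idx=(502,262,34),c1=(283,282,27),c2=(333,285,27),c3=(304,325,27),c4=(308,292,47)).items()}
for k,v in P.items(): print(k,v.round(1))
q=P['bl']-P['br'];print('yaw',np.degrees(np.arctan2(-q[0],q[1])))
print(sum(P[k] for k in('nl','nr','fl','fr'))/4)
o=robot.get_obs();print(o['eef_pos'],o['joint_positions'])
E
```

```text
nl [409.5  83.1  22. ]
nr [ 458.3 -123.    22. ]
fr [628.3 -85.3  22. ]
fl [579.7 120.5  22. ]
bl [349.5  89.2  33. ]
br [ 407.  -155.1   33. ]
h1 [622.1  69.6  64. ]
h2 [639.2 -18.9  64. ]
idx [ 564.9 -153.7   34. ]
c1 [540.3  13.   27. ]
c2 [540.4 -25.5  27. ]
c3 [508.   -5.1  27. ]
c4 [530.5  -6.4  47. ]
yaw 13.248885121074887
[518.9439303   -1.16549011  22.        ]
[ 230.06768382 -526.75976675  244.75596063] [-1.29301786e+00  1.50941814e-01  1.43791985e+00  1.50450310e-06
  1.55379274e+00 -1.34007689e-01]
```

Emit:
arm_command([
  [0.58,-0.46,0,0,0,0,1],
  [0.58,-0.46,0,0,0,0,1],
  [0.58,-0.46,0,0,0,0,1],
  [0.58,-0.46,0,0,0,0,1],
  [0.58,-0.46,0,0,0,0,1],
  [0.58,-0.46,0,0,0,0,1],
  [0.58,-0.46,0,0,0,0,1],
  [0.58,-0.46,0,0,0,0,1],
])

```text
time: 0.9
eef_pos: [369.4, -264.0, 245.2]
orientation: [[0.916, 0.4, -0.0], [0.4, -0.916, 0.0], [-0.0, -0.0, -1.0]]
force: [-0.2, -0.4, -0.7]
grip_width: 85.3
grip_force: 0.0
```

Emit:
arm_command([
  [0.5,-0.46,0,0,0,0,1],
  [0.5,-0.46,0,0,0,0,1],
  [0.5,-0.46,0,0,0,0,1],
  [0.5,-0.46,0,0,0,0,1],
  [0.5,-0.46,0,0,0,0,1],
  [0.5,-0.46,0,0,0,0,1],
  [0.5,-0.46,0,0,0,0,1],
  [0.5,-0.46,0,0,0,0,1],
])

```text
time: 1.7
eef_pos: [478.9, -15.3, 245.2]
orientation: [[0.916, 0.4, -0.0], [0.4, -0.916, 0.0], [-0.0, -0.0, -1.0]]
force: [1.1, 0.1, 0.4]
grip_width: 85.3
grip_force: 0.0
```

Emit:
arm_command([
  [0,0,0,0,0,-1,1],
  [0,0,0,0,0,-1,1],
  [0,0,0,0,0,-1,1],
  [0,0,0,0,0,-1,1],
  [0,0,0,0,0,-1,1],
  [0,0,0,0,0,-1,1],
  [0,0,0,0,0,-1,1],
  [0,0,0,0,0,-1,1],
])

```text
time: 2.5
eef_pos: [478.6, -16.7, 245.1]
orientation: [[0.312, 0.95, -0.001], [0.95, -0.312, 0.0], [-0.0, -0.001, -1.0]]
force: [-0.1, 0.4, -0.9]
grip_width: 85.4
grip_force: 0.0
```

Emit:
arm_command([
  [0,0,0,0,0,-1,1],
  [0,0,0,0,0,-1,1],
  [0,0,0,0,0,-1,1],
  [0,0,0,0,0,0,0.6],
])

```text
time: 2.9
eef_pos: [478.6, -16.7, 245.1]
orientation: [[0.005, 1.0, -0.001], [1.0, -0.005, 0.0], [0.0, -0.001, -1.0]]
force: [-0.1, 0.2, 0.3]
grip_width: 73.3
grip_force: 0.0
```

```bash
python3 - <<'E'
from h import *
im=snap('wrist','w1'); print(np.round(im['extrinsics'],2).tolist(),im['fx'],im['k1'])
E
```

```text
[[1.0, -0.0, -0.0, 478.22], [-0.01, -0.95, -0.32, 66.42], [-0.0, 0.32, -0.95, 374.12], [0.0, 0.0, 0.0, 1.0]] 322.1922784773562 -0.039559386100208364
```

View pics/w1.png

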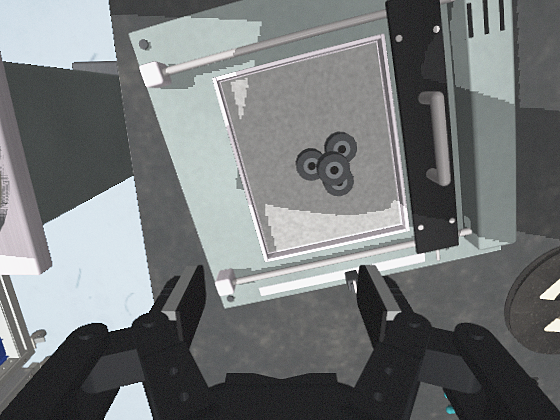

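The wrist view shows the tray corners at (217,80), (382,37), (409,231) and (267,260). The heap is near (330,165), the handle runs from (437,97) to (443,180), and the index block is near (351,278). I'll enlarge the heap and fit with depth.

```bash
python3 - <<'E'
from h import *
im=load('w1')
c=cv2.resize(im['frame'][120:210,280:400],(800,600),interpolation=cv2.INTER_CUBIC)
d=cv2.resize(im['frame'][70:290,330:470],(380,600),interpolation=cv2.INTER_CUBIC)
cv2.imwrite('pics/c1.png',cv2.resize(np.hstack([cv2.resize(c,(420,315)).copy() if 0 else cv2.resize(im['frame'][125:205,290:375],(425,400),interpolation=cv2.INTER_CUBIC),d[:400]*0 if 0 else cv2.resize(im['frame'][80:190,410:460],(182,400),interpolation=cv2.INTER_CUBIC),cv2.resize(im['frame'][250:300,330:378],(192,200),interpolation=cv2.INTER_CUBIC).repeat(2,0)]),None,fx=1,fy=1))
for u,v in((310,164),(341,147),(340,190),(334,169),(440,140),(351,278),(300,100)): print(u,v,world(im,u,v).round(1))
E
```

```text
310 164 [509.3  -4.   27.3]
341 147 [542.2  14.4  27.6]
340 190 [543.6 -33.6  27.4]
334 169 [532.3  -5.1  48.1]
440 140 [628.1  27.2  69.1]
351 278 [ 564.6 -149.1   23.6]
300 100 [498.7  62.4   7.7]
```

View pics/c1.png

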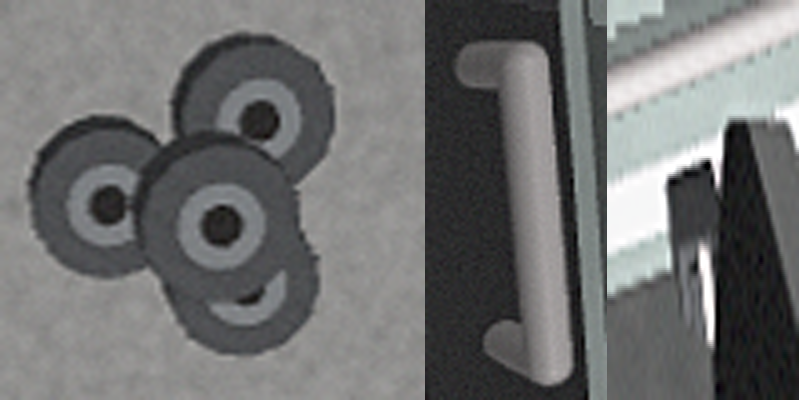

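Enlarged: core tops at about (311.6,165.6), (342.2,148.8), (338.2,182.6) with core_4 at (334,169.8). The handle axis ends are at (437,92.4) and (443.8,181.6), and the index block's inner end is at (351,272).

```bash
python3 - <<'E'
from h import *
im=load('w1')
f=lambda u,v,z:world(im,u,v,z)
Q=dict(c3=(311.6,165.6,27),c1=(342.2,148.8,27),c2=(338.2,182.6,27),c4=(334,169.8,47),h1=(436.9,92.4,64),h2=(443.8,181.6,64),idx=(351.2,272,34),a=(217,80,22),b=(382,37,22),c=(409,231,22),d=(267,260,22))
P={k:f(*v) for k,v in Q.items()}
for k,v in P.items(): print(k,v.round(1))
o=sum(P[k] for k in'abcd')/4; x=P['b']-P['a']+P['c']-P['d']; y=P['a']-P['d']+P['b']-P['c']
print(o,np.degrees(np.arctan2(x[1],x[0])),np.degrees(np.arctan2(-y[0],y[1])),np.linalg.norm(x)/2,np.linalg.norm(y)/2)
q=P['h1']-P['h2'];print(np.degrees(np.arctan2(-q[0],q[1])))
th=np.radians(13);R=np.array([[np.cos(th),-np.sin(th)],[np.sin(th),np.cos(th)]])
for k,v in P.items(): print(k,(R.T@(v-o)[:2]).round(1))
for s in((30,55),(30,-55),(-42,-55)): print(s,(o[:2]+R@s).round(1))
E
```

```text
c3 [511.2  -5.8  27. ]
c1 [543.7  12.4  27. ]
c2 [541.3 -25.1  27. ]
c4 [532.6  -6.2  47. ]
h1 [621.4  70.   64. ]
h2 [640.7 -14.6  64. ]
idx [ 561.7 -134.4   34. ]
a [412.5  82.8  22. ]
b [578.5 122.6  22. ]
c [630.2 -86.3  22. ]
d [ 460. -124.   22.]
[520.29324333  -1.2353693   22.        ] 12.964844538989034 13.41569997461409 172.49552821335985 213.6896166121087
12.865664621142285
c3 [-9.9 -2.4]
c1 [25.8  8. ]
c2 [ 15.1 -28. ]
c4 [10.8 -7.6]
h1 [114.5  46.7]
h2 [114.3 -40.1]
idx [  10.4 -139. ]
a [-86.1 106.2]
b [ 84.5 107.5]
c [  88.  -107.6]
d [ -86.4 -106. ]
(30, 55) [537.2  59.1]
(30, -55) [561.9 -48.1]
(-42, -55) [491.7 -64.3]
```

Emit:
arm_command([
  [0.04,0.22,0.6,0,0,0,0.75],
  [0.04,0.22,0.8,0,0,0,0.75],
  [0.04,0.22,0.8,0,0,0,0.75],
  [0.04,0.21,0.8,0,0,0,0.75],
  [0.04,0.21,0.8,0,0,0,0.75],
  [0,0,0.26,0,0,0,0.75],
  [0,0,0,0,0,0,0.75],
  [0,0,0,0,0,0,0.75],
])

```text
time: 3.75
eef_pos: [533.2, -7.3, 43.8]
orientation: [[0.008, 1.0, 0.001], [1.0, -0.008, -0.0], [-0.0, 0.001, -1.0]]
force: [0.6, -0.4, 0.3]
grip_width: 63.8
grip_force: 0.0
```

Emit:
arm_command([
  [0,0,0,0,0,0,0.3],
  [0,0,0,0,0,0,0.3],
  [0,0,0,0,0,0,0.3],
  [0,0,0,0,0,0,0.3],
  [0,0,0,0,0,0,0.3],
  [0,0,0,0,0,0,0.3],
])

```text
time: 4.35
eef_pos: [533.4, -7.3, 44.2]
orientation: [[0.007, 1.0, 0.002], [1.0, -0.007, -0.0], [-0.0, 0.002, -1.0]]
force: [-4.6, -0.2, 16.3]
grip_width: 31.9
grip_force: 58.2
```

Emit:
arm_command([
  [0,0,-0.3,0,0,0,0.3],
  [0,0,-0.5,0,0,0,0.3],
  [0,0,0,0,0,0,0.3],
  [0,0,0,0,0,0,0.3],
])

```text
time: 4.75
eef_pos: [533.1, -7.2, 83.1]
orientation: [[0.007, 1.0, 0.002], [1.0, -0.007, -0.0], [-0.0, 0.002, -1.0]]
force: [-0.5, -0.1, -0.3]
grip_width: 32.0
grip_force: 59.5
```

```bash
python3 - <<'E'
from h import *
im=snap('wrist','w2')
E
```

```text
(no output)
```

View pics/w2.png

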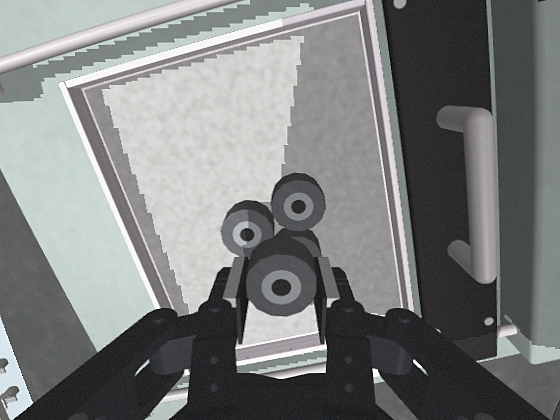

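Core_4 is gripped at (282,287); the others remain at (244,234), (297,204) and behind. Now I'll place it.

Emit:
arm_command([
  [-0.38,-0.28,0,0,0,0,0.3],
  [-0.38,-0.28,0,0,0,0,0.3],
  [-0.38,-0.28,0,0,0,0,0.3],
  [0,0,0.4,0,0,0,0.3],
  [0,0,0.4,0,0,0,0.3],
  [0,0,0.3,0,0,0,0.3],
  [0,0,0.06,0,0,0,0.3],
  [0,0,0,0,0,0,0.3],
])

```text
time: 5.6
eef_pos: [489.2, -63.8, 23.8]
orientation: [[0.007, 1.0, -0.003], [1.0, -0.007, 0.0], [0.0, -0.003, -1.0]]
force: [-4.9, -0.5, 6.7]
grip_width: 32.0
grip_force: 64.8
```

Emit:
arm_command([
  [0,0,0,0,0,0,0.3],
  [0,0,0,0,0,0,0.65],
  [0,0,0,0,0,0,0.65],
  [0,0,0,0,0,0,0.65],
  [0,0,0,0,0,0,0.65],
  [0,0,-0.4,0,0,0,0.65],
  [0,0,-0.8,0,0,0,0.65],
  [0,0,-0.8,0,0,0,0.65],
])

```text
time: 6.4
eef_pos: [489.9, -63.7, 125.1]
orientation: [[0.007, 1.0, -0.001], [1.0, -0.007, 0.001], [0.001, -0.001, -1.0]]
force: [1.3, -0.8, 0.3]
grip_width: 55.3
grip_force: 0.0
```

Emit:
arm_command([
  [0,0,-0.8,0,0,0,0.65],
  [0,0,-0.8,0,0,0,0.65],
  [0,0,0,0,0,0,0.65],
  [0,0,0,0,0,0,0.65],
])

```text
time: 6.8
eef_pos: [490.6, -63.9, 204.8]
orientation: [[0.007, 1.0, 0.001], [1.0, -0.007, -0.0], [-0.0, 0.001, -1.0]]
force: [-0.0, 0.3, -0.6]
grip_width: 55.0
grip_force: 0.0
```

```bash
python3 - <<'E'
from h import *
im=snap('wrist','w3')
E
```

```text
(no output)
```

View pics/w3.png

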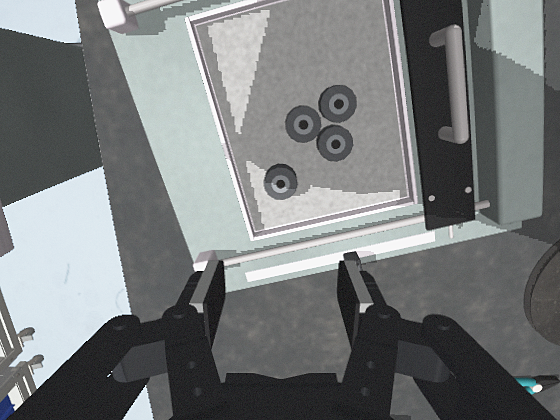

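Core_4 lies flat at (280,182); the others are at (303,124), (339,103.5) and (335.5,144).

```bash
python3 - <<'E'
from h import *
im=load('w3')
for k,p in dict(c4=(280.5,183),c3=(303,124.5),c1=(339,103.5),c2=(335.5,144.3)).items(): print(k,world(im,*p,27).round(1),world(im,p[0]+8,p[1])[2].round(1))
E
```

```text
c4 [489.6 -61.9  27. ] 27.0
c3 [510.9  -6.   27. ] 27.3
c1 [543.5  12.6  27. ] 27.5
c2 [541.9 -24.4  27. ] 28.4
```

Emit:
arm_command([
  [0,0,0,0,0,1,0.65],
  [0,0,0,0,0,1,0.65],
  [0,0,0,0,0,1,0.65],
  [0,0,0,0,0,1,0.65],
  [0,0,0,0,0,1,0.65],
  [0,0,0,0,0,0.27,0.65],
  [0,0,0,0,0,0,0.65],
])

```text
time: 7.55
eef_pos: [490.1, -63.8, 203.4]
orientation: [[0.529, 0.849, -0.002], [0.849, -0.529, 0.001], [-0.0, -0.002, -1.0]]
force: [0.2, -1.1, 0.3]
grip_width: 55.5
grip_force: 0.0
```

Emit:
arm_command([
  [0.62,0.03,0.5,0,0,0,0.65],
  [0.62,0.03,0.5,0,0,0,0.65],
  [0.62,0.03,0.5,0,0,0,0.65],
  [0,0,0.6,0,0,0,0.65],
  [0,0,0.5,0,0,0,0.65],
  [0,0,0,0,0,0,0.65],
  [0,0,0,0,0,0,0.65],
])

```text
time: 8.25
eef_pos: [543.5, 12.6, 74.6]
orientation: [[0.529, 0.849, -0.001], [0.849, -0.529, 0.0], [-0.0, -0.001, -1.0]]
force: [0.1, -0.3, 1.6]
grip_width: 55.3
grip_force: 0.0
```

Position is right on target, so I'll descend 46 mm, grip and carry.

Emit:
arm_command([
  [0,0,0.5,0,0,0,0.65],
  [0,0,0.42,0,0,0,0.65],
  [0,0,0,0,0,0,0.65],
  [0,0,0,0,0,0,0.3],
  [0,0,0,0,0,0,0.3],
  [0,0,0,0,0,0,0.3],
  [0,0,0,0,0,0,0.3],
  [0,0,0,0,0,0,0.3],
])

```text
time: 9.05
eef_pos: [544.5, 12.5, 30.6]
orientation: [[0.53, 0.848, 0.003], [0.848, -0.53, -0.0], [0.001, 0.003, -1.0]]
force: [-2.6, 0.3, 8.6]
grip_width: 31.4
grip_force: 58.7
```

Emit:
arm_command([
  [0,0,-0.1,0,0,0,0.3],
  [0.24,-0.2,0,0,0,0,0.3],
  [0.24,-0.2,0,0,0,0,0.3],
  [0.24,-0.2,0,0,0,0,0.3],
  [0,0,0,0,0,0,0.3],
  [0,0,0.09,0,0,0,0.3],
  [0,0,0,0,0,0,0.3],
])

```text
time: 9.75
eef_pos: [537.4, 60.1, 30.5]
orientation: [[0.53, 0.848, 0.001], [0.848, -0.53, 0.002], [0.002, -0.0, -1.0]]
force: [-13.3, 11.8, 33.2]
grip_width: 31.3
grip_force: 62.9
```

Emit:
arm_command([
  [0,0,0,0,0,0,0.6],
  [0,0,0,0,0,0,0.6],
  [0,0,0,0,0,0,0.6],
  [0,0,0,0,0,0,0.6],
  [0,0,-0.3,0,0,0,0.6],
  [0,0,-0.6,0,0,0,0.6],
  [0,0,0,0,0,0,0.65],
  [0,0,0,0,0,0,0.65],
])

```text
time: 10.55
eef_pos: [537.4, 59.0, 74.1]
orientation: [[0.53, 0.848, 0.001], [0.848, -0.53, 0.0], [0.001, 0.001, -1.0]]
force: [-0.2, -0.4, -0.2]
grip_width: 55.6
grip_force: 0.0
```

Emit:
arm_command([
  [0,0,-0.2,0,0,-1,0.65],
  [0,0,-0.2,0,0,-1,0.65],
  [0,0,0,0,0,-1,0.65],
  [0,0,0,0,0,-1,0.65],
  [0,0,0,0,0,-1,0.65],
  [0,0,0,0,0,-1,0.65],
  [0,0,0,0,0,-1,0.65],
  [0,0,0,0,0,-1,0.65],
])

```text
time: 11.35
eef_pos: [536.7, 59.0, 92.6]
orientation: [[-0.279, 0.96, -0.002], [0.96, 0.279, 0.0], [0.001, -0.002, -1.0]]
force: [0.5, 0.4, 0.1]
grip_width: 56.0
grip_force: 0.0
```

Emit:
arm_command([
  [0,0,0,0,0,-1,0.65],
  [0,0,0,0,0,-1,0.65],
  [0,0,0,0,0,-0.33,0.65],
  [-0.5,-0.25,0,0,0,0,0.65],
  [-0.5,-0.25,0,0,0,0,0.65],
  [-0.49,-0.25,0.4,0,0,0,0.65],
  [0,0,0,0,0,0,0.65],
  [0,0,0,0,0,0,0.65],
])

```text
time: 12.15
eef_pos: [541.3, -24.5, 72.6]
orientation: [[-0.498, 0.867, -0.002], [0.867, 0.498, 0.001], [0.002, -0.002, -1.0]]
force: [0.6, 1.6, 0.8]
grip_width: 55.7
grip_force: 0.0
```

Emit:
arm_command([
  [0,0,0.5,0,0,0,0.65],
  [0,0,0.34,0,0,0,0.65],
  [0,0,0,0,0,0,0.65],
  [0,0,0,0,0,0,0.3],
  [0,0,0,0,0,0,0.3],
  [0,0,0,0,0,0,0.3],
  [0,0,0,0,0,0,0.3],
  [0,0,0,0,0,0,0.3],
])

```text
time: 12.95
eef_pos: [542.4, -23.9, 33.3]
orientation: [[-0.5, 0.866, 0.002], [0.866, 0.5, 0.0], [-0.001, 0.002, -1.0]]
force: [-2.4, 2.6, 6.0]
grip_width: 30.9
grip_force: 59.0
```

Emit:
arm_command([
  [0,0,-0.1,0,0,0,0.3],
  [-0.31,0.06,0,0,0,0,0.3],
  [-0.31,0.06,0,0,0,0,0.3],
  [0,0,0,0,0,0,0.3],
  [0,0,0.06,0,0,0,0.3],
  [0,0,0,0,0,0,0.3],
])

```text
time: 13.55
eef_pos: [562.5, -48.2, 33.4]
orientation: [[-0.499, 0.867, -0.0], [0.867, 0.499, 0.0], [0.0, -0.0, -1.0]]
force: [-0.8, 0.1, -1.4]
grip_width: 30.4
grip_force: 59.6
```

Emit:
arm_command([
  [0,0,0,0,0,0,0.6],
  [0,0,0,0,0,0,0.6],
  [0,0,0,0,0,0,0.6],
  [0,0,0,0,0,0,0.6],
  [0,0,-0.3,0,0,0,0.6],
  [0,0,-0.8,0,0,0,0.6],
  [0,0,-0.8,0,0,0,0.6],
  [0,0,-0.8,0,0,0,0.6],
])

```text
time: 14.35
eef_pos: [562.3, -48.0, 171.6]
orientation: [[-0.499, 0.866, 0.001], [0.866, 0.499, -0.0], [-0.0, 0.0, -1.0]]
force: [0.5, -1.1, -0.5]
grip_width: 51.7
grip_force: 0.0
```

Emit:
arm_command([
  [0,0,-0.8,0,0,0,0.65],
  [0,0,0,0,0,1,0.65],
  [0,0,0,0,0,1,0.65],
  [0,0,0,0,0,0.83,0.65],
  [0,0,0,0,0,0,0.65],
  [0,0,0,0,0,0,0.65],
])

```text
time: 14.95
eef_pos: [562.5, -48.1, 209.6]
orientation: [[-0.227, 0.974, 0.001], [0.974, 0.227, -0.0], [-0.0, 0.001, -1.0]]
force: [0.5, 0.0, 0.0]
grip_width: 55.7
grip_force: 0.0
```

```bash
python3 - <<'E'
from h import *
im=snap('wrist','w4'); snap('top','top4')
E
```

```text
(no output)
```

View pics/w4.png

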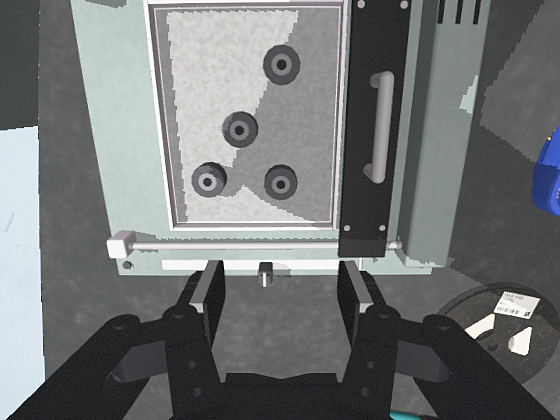

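All four cores are apart and flat: (281,65), (239,130), (208,181), (281,184). The handle runs from (387,75) to (379,178), the index block is at (265,268), and the pointer is near (361,264). I'll measure these with a crop of the mark and pointer.

```bash
python3 - <<'E'
from h import *
im=load('w4'); th=np.radians(13);R=np.array([[np.cos(th),-np.sin(th)],[np.sin(th),np.cos(th)]])
for k,p in dict(c1=(281.3,64.5,27),c3=(239,130,27),c4=(207.5,181.5,27),c2=(280.7,184.3,27),h1=(386,76,64),h2=(378.5,178,64),idx=(265,268,34)).items():
    w=world(im,*p); print(k,w.round(1),(R.T@(w[:2]-[520.3,-1.2])).round(1),np.median(im['z_map'][int(p[1])-3:int(p[1])+3,int(p[0])+8]))
f=im['frame']
cv2.imwrite('pics/c4.png',np.hstack([cv2.resize(f[255:295,240:290],(400,320),interpolation=cv2.INTER_CUBIC),cv2.resize(f[245:285,335:385],(400,320),interpolation=cv2.INTER_CUBIC)]))
E
```

```text
c1 [536.8  59.4  27. ] [29.7 55.3] 285.66147
c3 [510.9  -5.8  27. ] [-10.2  -2.4] 304.30295
c4 [489.6 -62.4  27. ] [-43.7 -52.7] 319.1968
c2 [561.5 -48.7  27. ] [ 29.4 -55.5] 320.5539
h1 [620.8  67.4  64. ] [113.3  44.2] 279.73843
h2 [641.5 -13.8  64. ] [115.3 -39.6] 309.52142
idx [ 565.7 -140.9   34. ] [  12.8 -146.3] 377.95868
```

View pics/c4.png

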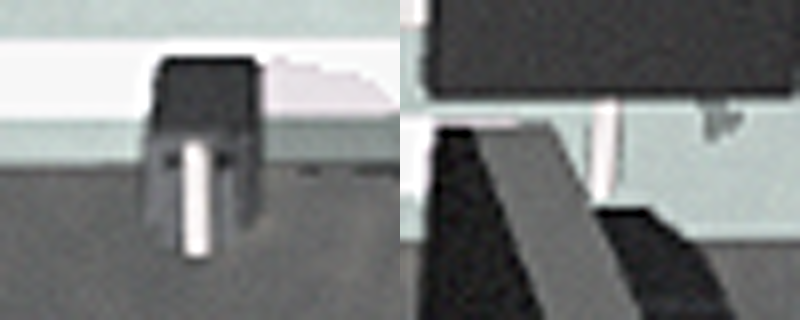

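Mark bar inner end is at crop (193,140) → (263.7,272), and the pointer pin runs (607,105)→(600,200) → (360.4,257.6) to (359.5,269.5).

```bash
python3 - <<'E'
from h import *
im=load('w4'); th=np.radians(13);R=np.array([[np.cos(th),-np.sin(th)],[np.sin(th),np.cos(th)]])
S=lambda w:(R.T@(w[:2]-[520.3,-1.2])).round(1)
for k,p in dict(mi=(263.7,273),mo=(264.5,284),p1=(360.4,259),p2=(359.8,267)).items():
    w=world(im,*p); print(k,w.round(1),S(w),[S(world(im,*p,z)).tolist() for z in(30,33,37)])
E
```

```text
mi [ 565.6 -147.    34.3] [  11.3 -152.3] [[11.1, -154.8], [11.3, -153.0], [11.5, -150.6]]
mo [ 569.3 -160.3   34.2] [  12. -166.] [[11.7, -168.7], [11.9, -166.8], [12.1, -164.2]]
p1 [ 661.6 -106.7   35.5] [ 113.9 -134.6] [[115.4, -137.5], [114.6, -135.9], [113.5, -133.8]]
p2 [ 663.7 -115.8   35.9] [ 114.  -143.9] [[115.6, -147.3], [114.8, -145.6], [113.7, -143.3]]
```

Emit:
arm_command([
  [0.37,0.56,0,0,0,0,0.45],
  [0.37,0.56,0,0,0,0,0.45],
  [0.37,0.56,0,0,0,0,0.45],
  [0,0,0.6,0,0,0,0.45],
  [0,0,0.6,0,0,0,0.45],
  [0,0,0.4,0,0,0,0.45],
  [0,0,0,0,0,0,0.45],
  [0,0,0,0,0,0,0.45],
])

```text
time: 15.85
eef_pos: [632.1, 24.8, 129.5]
orientation: [[-0.225, 0.974, 0.0], [0.974, 0.225, 0.0], [0.0, 0.0, -1.0]]
force: [0.3, 0.3, 2.1]
grip_width: 38.4
grip_force: 0.0
```

```bash
python3 - <<'E'
from h import *
im=snap('wrist','w5')
E
```

```text
(no output)
```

View pics/w5.png

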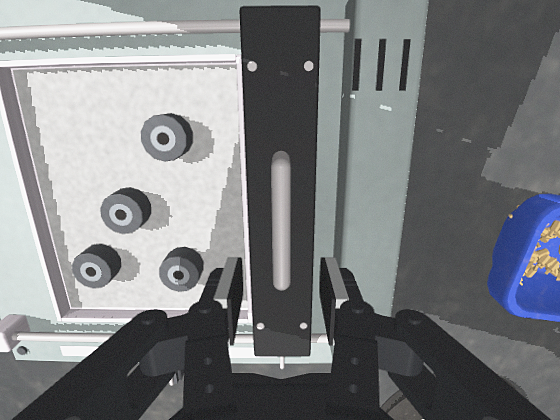

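The bar is centred between the fingers (bar at x≈281, fingers at 240 and 322). Descend, grip and start the pull.

Emit:
arm_command([
  [0,0,0.6,0,0,0,0.45],
  [0,0,0.5,0,0,0,0.45],
  [0,0,0.26,0,0,0,0.45],
  [0,0,0,0,0,0,0.45],
  [0,0,0,0,0,0,0],
  [0,0,0,0,0,0,0],
  [0,0,0,0,0,0,0],
  [0,0,0,0,0,0,0],
])

```text
time: 16.7
eef_pos: [632.3, 24.7, 62.7]
orientation: [[-0.225, 0.974, 0.001], [0.974, 0.225, -0.0], [-0.001, 0.001, -1.0]]
force: [-5.5, -1.4, 7.1]
grip_width: 9.9
grip_force: 58.5
```

Emit:
arm_command([
  [0,0,0,0,0,0,0],
  [0,0,0,0,0,0,0],
])

```text
time: 16.9
eef_pos: [632.3, 24.7, 62.7]
orientation: [[-0.225, 0.974, 0.001], [0.974, 0.225, -0.0], [-0.001, 0.001, -1.0]]
force: [-6.0, -1.6, 7.0]
grip_width: 9.9
grip_force: 58.5
```

Gripped. Pull about 100 mm, then look.

Emit:
arm_command([
  [0,-0.2,0,0,0,0,0],
  [0,-0.3,0,0,0,0,0],
  [0,-0.3,0,0,0,0,0],
  [0,-0.3,0,0,0,0,0],
  [0,-0.3,0,0,0,0,0],
  [0,-0.3,0,0,0,0,0],
  [0,-0.2,0,0,0,0,0],
  [0,-0.1,0,0,0,0,0],
])

```text
time: 17.7
eef_pos: [535.4, 1.7, 62.7]
orientation: [[-0.224, 0.974, 0.005], [0.975, 0.224, -0.001], [-0.002, 0.005, -1.0]]
force: [10.5, -2.7, 1.6]
grip_width: 9.9
grip_force: 59.3
```

Emit:
arm_command([
  [0,-0.04,0,0,0,0,0],
  [0,0,0,0,0,0,0],
  [0,0,0,0,0,0,0],
  [0,0,0,0,0,0,0],
])

```text
time: 18.1
eef_pos: [534.1, 1.5, 62.7]
orientation: [[-0.224, 0.974, 0.005], [0.974, 0.225, -0.001], [-0.002, 0.005, -1.0]]
force: [8.8, -2.7, 2.7]
grip_width: 9.9
grip_force: 59.4
```

```bash
python3 - <<'E'
from h import *
a=snap('wrist','w6')['frame']; b=snap('top','top6')['frame']
cv2.imwrite('pics/c6.png',np.hstack([cv2.resize(a,(480,360))[:, :],cv2.resize(b[195:255,300:353],(318,360),interpolation=cv2.INTER_CUBIC)]))
E
```

```text
(no output)
```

View pics/c6.png

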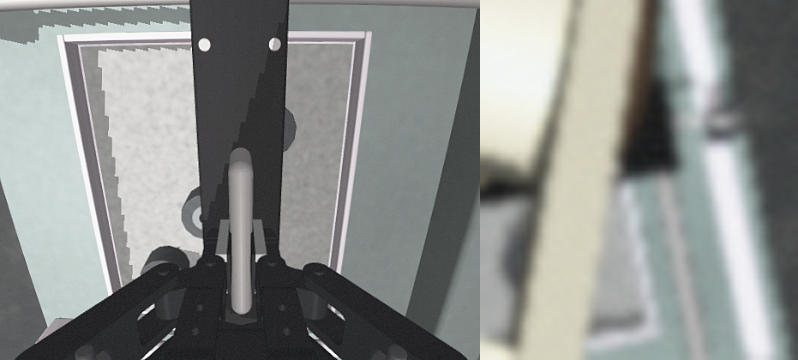

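Emit:
arm_command([
  [0,-0.05,0,0,0,0,0],
  [0,0,0,0,0,0,0],
  [0,0,0,0,0,0,0],
  [0,0,0,0,0,0,0],
  [0,0,0,0,0,0,0],
  [0,0,0,0,0,0,0],
])

```text
time: 18.8
eef_pos: [531.7, 0.9, 62.7]
orientation: [[-0.224, 0.974, 0.005], [0.974, 0.224, -0.001], [-0.002, 0.005, -1.0]]
force: [9.4, -3.0, 2.6]
grip_width: 9.9
grip_force: 59.4
```

```bash
python3 - <<'E'
from h import *
# numeric check: bridge's top surface extent (z 34-38) along station x, wrist depth
th=np.radians(13);R=np.array([[np.cos(th),-np.sin(th)],[np.sin(th),np.cos(th)]])
def cloud(im):
    v,u=np.mgrid[0:420,0:560]; K=np.array([[im['fx'],0,im['cx']],[0,im['fy'],im['cy']],[0,0,1.]])
    p=cv2.undistortPoints(np.stack([u.ravel(),v.ravel()],1)[:,None].astype(float),K,np.array([im['k1'],0,0,0,0.]))[:,0]
    z=im['z_map'].ravel(); P=np.c_[p*z[:,None],z]; T=np.array(im['extrinsics'])
    W=(P@T[:3,:3].T+T[:3,3])[z>0]; return np.c_[(W[:,:2]-[520.3,-1.2])@R,W[:,2]]
for im in(load('w4'),snap('wrist','w7')):
    C=cloud(im); m=(abs(C[:,2]-36)<1.5)&(C[:,1]>50)&(C[:,1]<80)&(abs(C[:,0])<150)
    print('bridge x',np.percentile(C[m,0],[1,99]).round(1),m.sum())
C=cloud(load('w4')); m=(abs(C[:,2]-34)<1.5)&(C[:,1]<-148)&(C[:,1]>-170)&(abs(C[:,0])<40); print('block x',np.percentile(C[m,0],[2,98]).round(1),m.sum())
for n in('top6',):
    C=cloud(load(n)); m=(abs(C[:,2]-36)<4)&(C[:,1]<-105)&(C[:,1]>-130)&(abs(C[:,0])<60); print('top: bridge x',np.percentile(C[m,0],[1,99]).round(1),m.sum())
o=robot.get_obs();print(o['eef_pos'],o['force'],o['grip_force'],np.abs(o['qvel']).max())
E
```

```text
bridge x [ 88.8 137.2] 1953
bridge x [-13.9  34.3] 6280
block x [ 7.1 15.8] 68
top: bridge x [-12.3  36.3] 82
[531.75873935   0.86822139  62.73016706] [ 9.1744783  -3.21314139  3.38957177] 59.43994760513306 0.0016523513314762297
```

```bash
python3 -c "
from plant import workorder
print(workorder.close_job())"
```

```text
the job is handed in; nothing more can be done
None
```

I handed the job in: the four cores lie flat in the tray, the closest pair about 60 mm between centres, and the gripper holds the bridge within an estimated 1.5 mm of the index mark. No verdict came back, the cores were last measured before the pull, and I viewed 11 pictures, one over the limit of 10.

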